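# Sweep a vessel's weld seam with a leak probe

## Robot

A 7-joint arm with a two-finger parallel gripper is mounted at the origin on the work surface; the furniture and walls round the work are solid. World frame = base frame: x ahead of the robot, y to its left, z up, the work surface at z = 0. Lengths are in m, angles in rad, forces in N, time in s.
With the tool pointing down it reaches from about 0.4 to 0.85 m from the base axis. Payload 10.4 kg.
Tool frame: the origin (TCP) lies at the very end of the fingers, on their centre line; the grasp point (between the pads) lies 19 mm behind it (grip_point_offset is the distance from the TCP to the grasp point, in m); z points along the fingers, y is the line along which they close (so a half turn about z gives the same grasp; the last joint's range is limited). The gripper opens to 87 mm and grips with 3 to 60 N. Pads are 19 mm wide; open, the fingers measure 117 mm over their backs; the gripper's body (75 mm by 190 mm) begins 51 mm behind the grasp point.
Start: joints at [1.324, 0.332, -0.065, 1.46, 0.022, 1.35, -0.088], TCP at [0.139, -0.609, 0.223] pointing down, gripper open.
Joint ranges: [-2.6, 2.6], [-0.5, 2.12], [-1.47, 1.34], [0.16, 2.42], [-1.27, 4.41], [0.06, 2.06], [-2.6, 2.6]. Speed limits (rad/s): [2.22, 2.22, 2.79, 2.79, 3.14, 3.14, 3.14].

## Interface

Orientations are given as a unit quaternion [x, y, z, w].
In Python, from bench import * gives the robot as it stands.
- The arm moves only by the tool play_rows, never from a script. Its argument "increments" is text: rows parted by semicolons, each of 7 numbers parted by spaces: the turn, a rotation vector about the tool's x, y, z in rad, then the shift along the tool's x, y, z in m, then the opening, from 0 (shut) to 1 (fully open). A call has 1 to 8 rows; each row is the pose to reach, as a shift and turn from the pose commanded when the call began, along the tool's axes at that moment; what a row does not reach only later rows make up. A row lasts 1/10 s, in which the tool goes at most 50 mm and 8.59 degrees, less where a joint would pass 70% of its speed; a pose out of reach is approached as far as the arm can. A call with a gripper value outside its range is refused whole. The fingers move at their own pace and stop on an object; "grip_force" is the grip in N (left out, the last holds). Time passes only in rows, so rows that repeat a pose let the fingers close. It gives the time, the measured TCP pose, the force, the opening and the grip force at its end, in the units of the state.
- read_state(): the state, without advancing time (a new reading comes with each control period).
- camera(name): name is "scene" or "top" or "wrist"; returns a dict with "color" (384x512x3 uint8, red, green, blue), "fx", "fy", "cx", "cy" (pixels), "camera_from_world" (4x4, takes a point from world to camera coordinates); the wrist camera has in their place "mount" (4x4, takes a point from camera to tool coordinates, whose origin is the TCP and whose axes are the flange's). Camera axes: x right, y down, z forward; pixel columns grow to the right and rows downward; lengths in m; the calibration is good to about 2 mm. A picture is of the moment at which its call begins: read the wrist's pose just before it. There is no depth.
- close_job(): hands the job in; it is judged then, once.
The state is a dict: "time": time; "joint_positions": joint angles; "joint_vel": joint speeds; "joint_torque": joint torques, N m; "ee_pos": TCP position; "eef_rot": TCP orientation; "ft_force": force on the tool from outside, world axes, zero at the start; "torque": the same for the moment, N m; "width": finger opening in m; "grip_force": force on a finger pad.
Only numpy, scipy, OpenCV 4.12 (cv2) and the standard library are available. Lean on these libraries where they do the work, as an engineer would, in place of code of your own. Each camera call takes 0.05 s, during which the arm holds its last target. There are 200 camera calls.

## Task

Leak-check the test vessel: take the pen-shaped probe from its fork holder and guide its tip slowly (no faster than 30 mm a second) along the weld seam where the vessel's round shell meets its foot flange, from the left lug to the right lug as you face the side between them, reaching in at a slant under the overhanging lid, with the tip always close in the corner (within about 5 mm) and touching the vessel only lightly. Then hang the probe upright in its fork again, collar resting on both prongs, and let go; leave the other things on the bench where they are.

Things in the scene. Friction and masses are not known exactly. Their poses are not given: they have to be found in the camera images.
- probe: Pen-shaped leak probe, 160 mm long, 60 g, hanging tip down in the fork. Origin at its tip; z runs from the tip up the handle. Steel shaft 8 mm thick from the tip to 75 mm (last 10 mm tapered to 4 mm), collar 30 mm across from 75 to 81 mm, round grey handle 20 mm thick from 81 to 156 mm, black cap to 160 mm. Grip the handle, e.g. 120 mm above the tip.
- holder: Fixed fork holder, origin at bench level. Foot plate 84 x 76 x 10 mm, column at the back (+x), two level prongs pointing to its -x, upper faces 95 mm above the bench, gap between them 13 mm along y, open in front; 3 mm lips at the prongs' front ends. The probe's shaft hangs in the gap with the collar on both prongs, its tip then 20 mm above the bench.
- holder_seat (a point): Middle of the place where the collar rests, at the level of the prongs' upper faces (95 mm above the bench), midway between the prongs. The tip of the hanging probe is 75 mm straight below it.
- vessel: Fixed steel test vessel, origin: centre of its underside. Foot flange 180 mm across, 14 mm thick; shell 110 mm across up to 85 mm; lid 140 mm across, 85 to 100 mm, overhanging by 15 mm; port stub on it to 126 mm. Front = its -x, looking to the robot's right (roughly -y); its +y is left for one facing the front. Seam: corner of shell and flange top (radius 55, height 14 mm).
- seam_0 (a point): Point 0 of 0 to 5 on the stretch of seam to be swept, the left end (first); in the corner 3 mm outside the shell (radius 58 mm) and 2.5 mm above the flange (16.5 mm above the bench), neighbours 16 degrees (16 mm) apart; 10 mm along the seam from the left lug. The two lugs (blocks 16 mm wide, 24 mm high, from the shell to radius 103 mm, past the flange) stand 58 degrees left and right of the front.
- seam_1 (a point): Point 1 of 0 to 5 on the stretch of seam to be swept, 24 degrees to the left of the front; in the corner 3 mm outside the shell (radius 58 mm) and 2.5 mm above the flange (16.5 mm above the bench), neighbours 16 degrees (16 mm) apart.
- seam_2 (a point): Point 2 of 0 to 5 on the stretch of seam to be swept, 8 degrees to the left of the front; in the corner 3 mm outside the shell (radius 58 mm) and 2.5 mm above the flange (16.5 mm above the bench), neighbours 16 degrees (16 mm) apart.
- seam_3 (a point): Point 3 of 0 to 5 on the stretch of seam to be swept, 8 degrees to the right of the front; in the corner 3 mm outside the shell (radius 58 mm) and 2.5 mm above the flange (16.5 mm above the bench), neighbours 16 degrees (16 mm) apart.
- seam_4 (a point): Point 4 of 0 to 5 on the stretch of seam to be swept, 24 degrees to the right of the front; in the corner 3 mm outside the shell (radius 58 mm) and 2.5 mm above the flange (16.5 mm above the bench), neighbours 16 degrees (16 mm) apart.
- seam_5 (a point): Point 5 of 0 to 5 on the stretch of seam to be swept, the right end (last); in the corner 3 mm outside the shell (radius 58 mm) and 2.5 mm above the flange (16.5 mm above the bench), neighbours 16 degrees (16 mm) apart; 10 mm along the seam from the right lug.
- petri_dish: Small glass petri dish, 54 mm across, 13 mm high, a bystander; origin centre of underside.
- pill_tin: Round white tin, 47 mm across, 21 mm high, a bystander; origin centre of underside.
- dropper_bottle: Amber dropper bottle, 30 mm across, 92 mm high, a bystander; origin centre of underside.
- fume_hood: Fixed black fume extractor over the bench at the robot's left; keep clear of it. Its round mouth, 284 mm across, stands upright and faces the robot's right (-y): mouth centre 10 mm nearer the robot, 148 mm toward -y and 157 mm above this origin; so it spans x about 0.45 to 0.74 m and z 0.14 to 0.43 m at y = 0.21 m, and the hood lies beyond that.

How it is judged:
On the way, in this order (a step that is already met when the one before it is completed fails the run):
1. the probe's tip is within 6 mm of seam point 0, moving slower than 40 mm/s (distance between probe and seam_0 below 0.006 m and linear speed of probe below 0.04 m/s), for 0.1 s.
2. the probe's tip is within 6 mm of seam point 1, moving slower than 40 mm/s (distance between probe and seam_1 below 0.006 m and linear speed of probe below 0.04 m/s), for 0.1 s.
3. the probe's tip is within 6 mm of seam point 2, moving slower than 40 mm/s (distance between probe and seam_2 below 0.006 m and linear speed of probe below 0.04 m/s), for 0.1 s.
4. the probe's tip is within 6 mm of seam point 3, moving slower than 40 mm/s (distance between probe and seam_3 below 0.006 m and linear speed of probe below 0.04 m/s), for 0.1 s.
5. the probe's tip is within 6 mm of seam point 4, moving slower than 40 mm/s (distance between probe and seam_4 below 0.006 m and linear speed of probe below 0.04 m/s), for 0.1 s.
6. the probe's tip is within 6 mm of seam point 5, moving slower than 40 mm/s (distance between probe and seam_5 below 0.006 m and linear speed of probe below 0.04 m/s), for 0.1 s.
At the end, for the whole second after the job is handed in: The probe hangs at rest in the fork: upright within 6 degrees, its tip within 12 mm sideways of the point below the seat and 71 to 79 mm below it, i.e. the collar rests on the prongs (horizontal distance between probe and holder_seat below 0.012 m and z of probe in the frame of holder_seat between -0.079 and -0.071 m and angle between probe's own z axis and vertical below 0.1 rad and linear speed of probe below 0.02 m/s); the robot touches nothing.
It fails at once if the probe presses on the vessel with more than 15 N (contact force between probe and vessel above 15 N).
It fails at once if the petri dish is moved more than 15 mm (distance of petri_dish from where it was at the start of the episode above 0.015 m).
It fails at once if the pill tin is moved more than 15 mm (distance of pill_tin from where it was at the start of the episode above 0.015 m).
It fails at once if the dropper bottle is moved more than 15 mm (distance of dropper_bottle from where it was at the start of the episode above 0.015 m).
It also fails if it takes over 67 s, if anything falls off the work surface, if the arm or the gripper's body presses on something with over 40 N, if the wrist force passes 120 N, or if a joint passes its speed limit or range.

## Working session

There is one attempt and no reset: what is moved stays moved. The work goes in short steps, Python scripts to look and compute and a tool call to move; the robot and the scene stay as the last step left them, time stands still between calls to the robot, and variables do not carry over. Pictures are saved under pics/ and viewed, at most 13 in all, crops included, and the job is handed in when it is done.

Besides the shell and the picture viewer there is one more tool, called after "Request:" by a JSON object that holds its "name" and its "arguments", one argument or row to a line. play_rows: Moves the arm, as the interface text tells. Its arguments: {"type":"object","properties":{"increments":{"type":"string"},"grip_force":{"type":"number"}},"required":["increments"]}

```bash
mkdir -p pics && ls && python3 - <<'E'
from bench import *
import cv2,numpy as np
s=read_state();print(s)
for n in ["scene","top"]:
    c=camera(n);cv2.imwrite(f"pics/{n}0.png",c["color"][:,:,::-1]);print(n,c["fx"],c["fy"],c["cx"],c["cy"],np.round(c["camera_from_world"],4).tolist())
c=camera("wrist");print(c["fx"],np.round(c["mount"],4).tolist())
np.save("mount.npy",c["mount"])
E
```

```text
pics
{'time': 0.0, 'joint_positions': array([ 1.32438363,  0.33287285, -0.06471041,  1.46094377,  0.02154001,
        1.3499556 , -0.08852745]), 'joint_vel': array([ 0.00069639,  0.0016701 ,  0.0017702 , -0.0001628 ,  0.00109507,
        0.00025065,  0.00076467]), 'joint_torque': array([ 2.28024287e-04, -6.23256898e+01,  2.46620161e-02, -3.89900064e+01,
       -6.14329241e-02,  3.94701166e-02,  1.35487135e-04]), 'ee_pos': array([ 0.13864519, -0.60900636,  0.2217522 ]), 'eef_rot': array([ 9.93745286e-01,  1.11668051e-01, -8.79152394e-05, -7.38570044e-04]), 'ft_force': array([ 0.98937242, -0.19253456, -0.28700262]), 'torque': array([ 0.04116381, -0.00762261, -0.00280825]), 'grip_force': 0.0, 'width': 0.08716541367258036}
scene 363.119030296333 363.119030296333 255.36034426323224 194.60913128356069 [[0.2636, -0.9646, 0.0093, -0.089], [-0.7991, -0.2237, -0.558, 0.4985], [0.5403, 0.1397, -0.8298, 0.6454], [0.0, 0.0, 0.0, 1.0]]
top 396.37630047462216 396.37630047462216 256.00670935496214 188.465553685619 [[-0.0288, -0.9992, -0.026, 0.0993], [-0.9958, 0.0309, -0.086, 0.5418], [0.0867, 0.0234, -0.996, 0.9229], [0.0, 0.0, 0.0, 1.0]]
295.5742624800387 [[0.0006, -0.9608, -0.2773, 0.0771], [1.0, 0.0007, -0.0004, -0.0006], [0.0006, -0.2773, 0.9608, -0.1617], [0.0, 0.0, 0.0, 1.0]]
```

View pics/scene0.png

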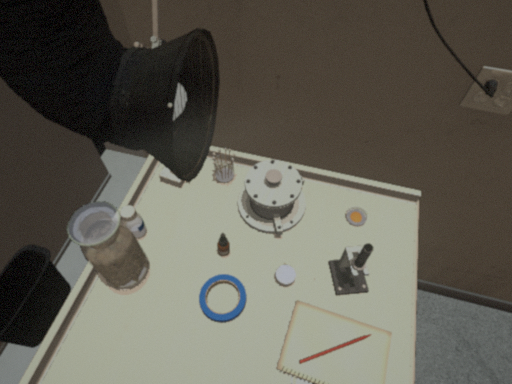

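View pics/top0.png

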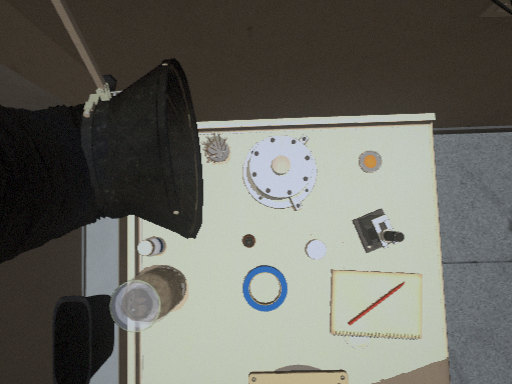

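```bash
cat > h.py <<'E'
from bench import *
import cv2,numpy as np
from scipy.spatial.transform import Rotation as R
from scipy.optimize import least_squares
def save(tag,name):
    s=read_state();c=camera(name)
    if name=="wrist":
        T=np.eye(4);T[:3,:3]=R.from_quat(s["eef_rot"]).as_matrix();T[:3,3]=s["ee_pos"]
        M=np.linalg.inv(T@c["mount"])
    else: M=np.array(c["camera_from_world"])
    np.savez(f"pics/{tag}.npz",color=c["color"],M=M,K=[c["fx"],c["fy"],c["cx"],c["cy"]])
    cv2.imwrite(f"pics/{tag}.png",c["color"][:,:,::-1]);return s
def load(tag):
    d=np.load(f"pics/{tag}.npz");return d["color"],d["M"],d["K"]
def proj(tag,P):
    _,M,K=load(tag);p=np.atleast_2d(P)@M[:3,:3].T+M[:3,3]
    return p[:,:2]/p[:,2:]*K[:2]+K[2:]
def atz(tag,uv,z):
    _,M,K=load(tag);d=M[:3,:3].T@np.array([(uv[0]-K[2])/K[0],(uv[1]-K[3])/K[1],1]);o=-M[:3,:3].T@M[:3,3]
    return o+d*(z-o[2])/d[2]
def tri(obs):
    A=[];b=[]
    for t,uv in obs:
        _,M,K=load(t);d=M[:3,:3].T@np.array([(uv[0]-K[2])/K[0],(uv[1]-K[3])/K[1],1]);d/=np.linalg.norm(d)
        o=-M[:3,:3].T@M[:3,3];Q=np.eye(3)-np.outer(d,d);A.append(Q);b.append(Q@o)
    x=np.linalg.lstsq(np.vstack(A),np.hstack(b),rcond=None)[0]
    return x,[np.linalg.norm(a@x-c)for a,c in zip(A,b)]
E
python3 - <<'E'
from h import *
save("s","scene");save("t","top")
def crop(t,x,y,w,h,f): return cv2.resize(load(t)[0][y:y+h,x:x+w,::-1],(w*f,h*f),interpolation=cv2.INTER_CUBIC)
a=np.hstack([crop("t",340,200,80,60,5),crop("t",235,125,80,90,4)[:300] if 0 else crop("t",235,130,80,60,5)])
b=np.hstack([crop("s",315,235,80,60,5),crop("s",230,155,80,60,5)])
cv2.imwrite("pics/c1.png",np.vstack([a,b])[:600,:800])
for n,uv,z in [("vessel top ",(281,164.5),.126),("lidtop",(281,168),.1),("column",(378,228),.095),("bottle",(249,241),.09),("tin",(316,249),.02),("petri",(370,161),.01)]:print(n,atz("t",uv,z).round(3))
print(tri([("t",(281,164.5)),("s",(273,177))]))
E
```

```text
vessel top  [0.586 0.026 0.126]
lidtop [0.582 0.025 0.1  ]
column [ 0.444 -0.182  0.095]
bottle [0.423 0.1   0.09 ]
tin [ 0.397 -0.054  0.02 ]
petri [ 0.604 -0.195  0.01 ]
(array([0.58664294, 0.02539826, 0.11852296]), [np.float64(6.663609247446833e-05), np.float64(6.66360924742676e-05)])
```

View pics/c1.png

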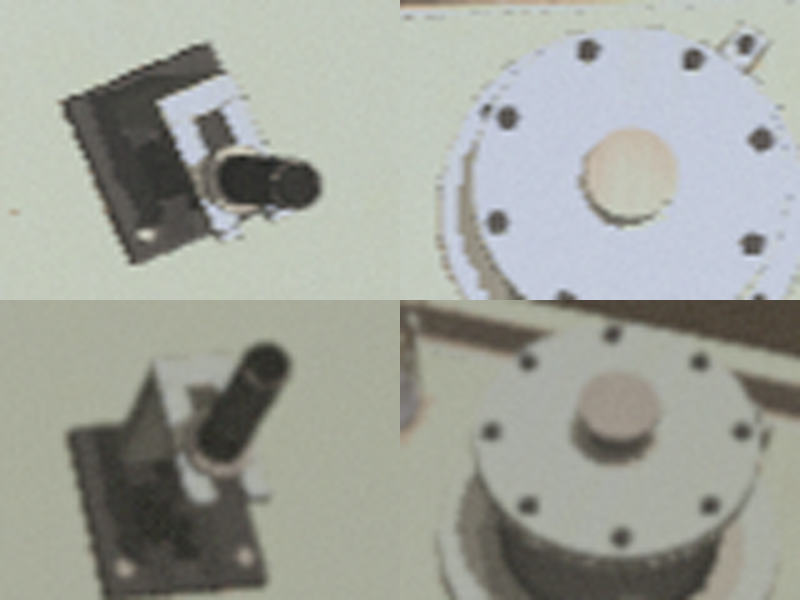

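```bash
cat >> h.py <<'E'
def inc(pos,Rm=None):
    s=read_state();R0=R.from_quat(s["eef_rot"]);Rm=R0 if Rm is None else Rm
    print("t",round(s["time"],2),"inc",(R0.inv()*Rm).as_rotvec().round(4),R0.inv().apply(np.array(pos)-s["ee_pos"]).round(4))
def down(yaw): # tool x at yaw (deg)
    c,s=np.cos(np.radians(yaw)),np.sin(np.radians(yaw))
    return R.from_matrix(np.array([[c,s,0],[s,-c,0],[0,0,-1]]).T)
E
python3 - <<'E'
from h import *
print("cap",tri([("t",(399.4,237)),("s",(368,248))]),"collar",tri([("t",(386.6,235.6)),("s",(315+43,235+30))]))
inc([.40,-.25,.27],down(60))
E
```

```text
cap (array([ 0.42685161, -0.19939676,  0.17739834]), [np.float64(3.9074152805106166e-05), np.float64(3.9074152805421134e-05)]) collar (array([ 0.42700542, -0.19976882,  0.09459471]), [np.float64(0.0004391899601964708), np.float64(0.0004391899601963344)])
t 0.25 inc [-5.000e-04 -2.000e-04 -8.234e-01] [ 0.3345 -0.2923 -0.0476]
```

Request:
{"name": "play_rows", "arguments": {
  "increments": "0 0 -0.2 0.04 -0.03 -0.03 1;0 0 -0.82 0.334 -0.292 -0.048 1;0 0 -0.82 0.334 -0.292 -0.048 1;0 0 -0.82 0.334 -0.292 -0.048 1;0 0 -0.82 0.334 -0.292 -0.048 1;0 0 -0.82 0.334 -0.292 -0.048 1;0 0 -0.82 0.334 -0.292 -0.048 1;0 0 -0.82 0.334 -0.292 -0.048 1"
}}

```text
time: 1.05
ee_pos: [0.3704, -0.2906, 0.268]
eef_rot: [0.867, 0.498, -0.0, 0.0]
ft_force: [0.7, -1.1, 0.0]
width: 0.087
grip_force: 0.0
```

Request:
{"name": "play_rows", "arguments": {
  "increments": "0 0 -0.0 0 0 0 1"
}}

```text
time: 1.15
ee_pos: [0.3739, -0.2865, 0.2686]
eef_rot: [0.864, 0.503, 0.001, 0.001]
ft_force: [-0.5, -0.4, 0.2]
width: 0.0868
grip_force: 0.0
```

```bash
python3 - <<'E'
from h import *
s=read_state();print(s["ee_pos"],s["joint_positions"].round(3))
inc([.40,-.25,.27],down(60))
E
```

```text
[ 0.37388122 -0.28652383  0.26863074] [ 1.011 -0.011 -0.445  1.758 -0.006  1.392  0.05 ]
t 1.15 inc [ 0.0019 -0.001   0.0066] [ 0.0447  0.0047 -0.0013]
```

```bash
python3 - <<'E'
from h import *
save("wA","wrist")
inc([.48,-.18,.27],down(60))
E
```

```text
t 1.2 inc [0.0012 0.0003 0.0029] [ 0.1491  0.0394 -0.0018]
```

Request:
{"name": "play_rows", "arguments": {
  "increments": "0 0 0 0.05 0 0 1;0 0 0 0.1 0 0 1;0 0 0 0.14 -0.04 0 1;0 0 0 0.14 -0.04 0 1;0 0 0 0.14 -0.04 0 1"
}}

```text
time: 1.7
ee_pos: [0.4052, -0.1513, 0.2679]
eef_rot: [0.867, 0.499, -0.0, 0.001]
ft_force: [0.8, -0.9, -0.7]
width: 0.0872
grip_force: 0.0
```

```bash
python3 - <<'E'
from h import *
s=save("wB","wrist");print(s["ee_pos"],s["joint_vel"].max())
cv2.imwrite("pics/AB.png",cv2.resize(np.hstack([load("wA")[0],load("wB")[0]])[:,:,::-1],(800,300),interpolation=cv2.INTER_AREA))
E
```

```text
[ 0.40516598 -0.15129081  0.26792045] 0.043333386428440965
```

View pics/AB.png

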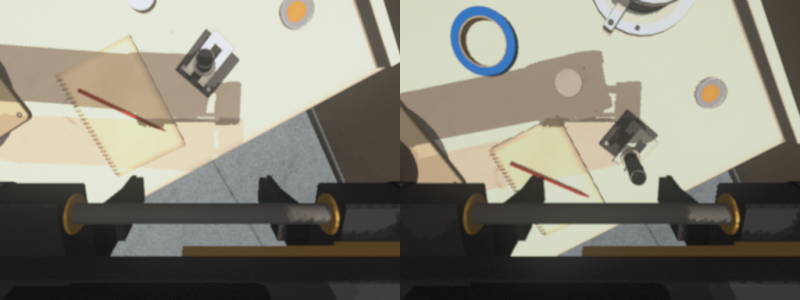

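```bash
cat >> h.py <<'E'
def tilt(fdeg,th): # tool z = -(f sin+z cos), tool y horizontal, tool x inward
    f=np.array([np.cos(np.radians(fdeg)),np.sin(np.radians(fdeg)),0]);t=np.radians(th)
    z=-(f*np.sin(t)+np.array([0,0,np.cos(t)]));y=np.cross([0,0,1],f);
    y=y if True else -y
    x=np.cross(y,z);return R.from_matrix(np.stack([x,y,z],1))
E
python3 - <<'E'
from h import *
c=np.array([.584,.0255])
for t,uv in [("t",(298,207)),("t",(235+745/10+0,130)),("t",(235+345/5,130+45/5)),("s",(278,228)),("wB",((615-400)*1.28,18*1.28))]:
    p=atz(t,uv,.024);d=p[:2]-c;print(t,p.round(3),np.hypot(*d).round(3),np.degrees(np.arctan2(d[1],d[0])).round(1))
f=-80;Rm=tilt(f,35);print(Rm.as_matrix().round(2))
fv=np.array([np.cos(np.radians(f)),np.sin(np.radians(f)),0])
p=np.r_[c,0.0165]+.058*fv-Rm.as_matrix()[:,2]*.101
print(p);inc(p+[0,-.03,.06],Rm)
E
```

```text
t [ 0.497 -0.015  0.024] 0.096 -154.7
t [ 0.682 -0.05   0.024] 0.124 -37.6
t [ 0.661 -0.036  0.024] 0.098 -38.8
s [ 0.507 -0.012  0.024] 0.085 -154.3
wB [ 0.514 -0.009  0.024] 0.078 -154.1
[[-0.14  0.98 -0.1 ]
 [ 0.81  0.17  0.56]
 [ 0.57 -0.   -0.82]]
[ 0.60413125 -0.08866996  0.09923436]
t 1.75 inc [ 0.215   0.5863 -0.6803] [0.1297 0.1547 0.1086]
```

```bash
python3 - <<'E'
from h import *
c=np.array([.584,.0255])
f=-96.5;Rm=tilt(f,35)
fv=np.array([np.cos(np.radians(f)),np.sin(np.radians(f)),0])
p=np.r_[c,0.0165]+.058*fv-Rm.as_matrix()[:,2]*.101
print(p);inc(p+fv*.07+[0,0,.10],Rm)
E
```

```text
[ 0.57087621 -0.089686    0.09923436]
t 1.75 inc [ 0.1272  0.603  -0.4015] [0.0739 0.1396 0.0686]
```

Request:
{"name": "play_rows", "arguments": {
  "increments": "0.127 0.603 -0.4 0.074 0.14 0.069 1;0.127 0.603 -0.4 0.074 0.14 0.069 1;0.127 0.603 -0.4 0.074 0.14 0.069 1;0.127 0.603 -0.4 0.074 0.14 0.069 1;0.127 0.603 -0.4 0.074 0.14 0.069 1;0.127 0.603 -0.4 0.074 0.14 0.069 1;0.127 0.603 -0.4 0.074 0.14 0.069 1"
}}

```text
time: 2.45
ee_pos: [0.5634, -0.1597, 0.1977]
eef_rot: [0.714, 0.633, 0.224, -0.2]
ft_force: [-0.7, 0.5, -0.5]
width: 0.087
grip_force: 0.0
```

```bash
python3 - <<'E'
from h import *
s=save("wC","wrist");print(s["ee_pos"],s["joint_positions"].round(2),np.abs(s["joint_vel"]).max(),R.from_quat(s["eef_rot"]).as_matrix().round(2))
inc([.542,-.159,.199],tilt(-96.5,35))
E
```

```text
[ 0.56340707 -0.15972369  0.19767833] [ 0.95  0.51 -0.59  1.47 -0.31  1.42  0.35] 0.061838764503266745 [[ 0.1   0.99  0.07]
 [ 0.81 -0.12  0.57]
 [ 0.57 -0.   -0.82]]
t 2.5 inc [ 0.0009  0.0019 -0.0028] [-0.0027 -0.0215 -0.0019]
```

Request:
{"name": "play_rows", "arguments": {
  "increments": "0 0 0 0 -0.05 0 1;0 0 0 0 -0.1 0 1;0 0 0 0 -0.1 0 1;0 0 0 0 -0.1 0 1"
}}

```text
time: 2.9
ee_pos: [0.4639, -0.1462, 0.1999]
eef_rot: [0.712, 0.635, 0.223, -0.198]
ft_force: [0.8, 1.3, -0.1]
width: 0.0867
grip_force: 0.0
```

```bash
python3 - <<'E'
from h import *
s=save("wD","wrist");print(s["ee_pos"])
def crop(t,x,y,w,h,W,H): return cv2.resize(load(t)[0][y:y+h,x:x+w,::-1],(W,H),interpolation=cv2.INTER_CUBIC)
a=np.hstack([crop("wC",0,0,512,384,400,300),crop("wD",0,0,512,384,400,300)])
b=np.hstack([crop("wA",215,30,100,75,400,300),crop("wB",240,135,120,90,400,300)])
cv2.imwrite("pics/c2.png",np.vstack([a,b]))
E
```

```text
[ 0.46390194 -0.146234    0.19990689]
```

View pics/c2.png

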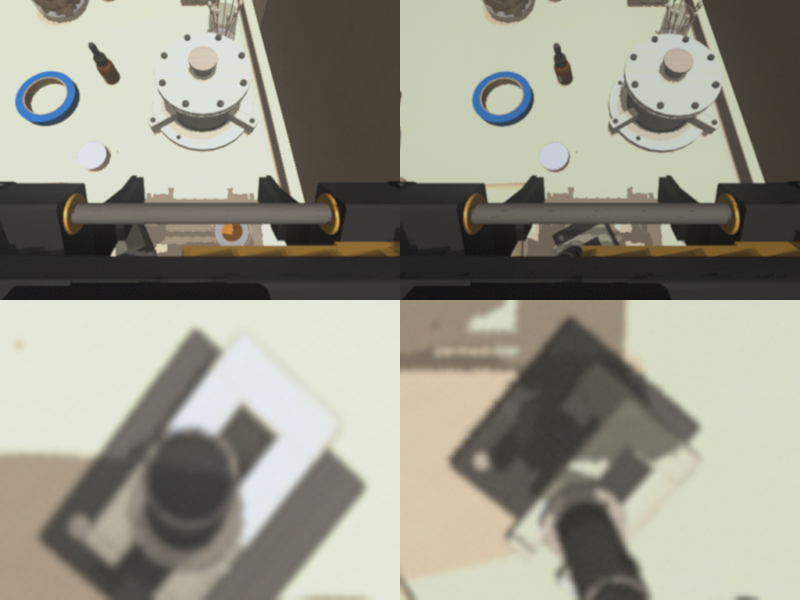

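```bash
cat >> h.py <<'E'
def vmodel(x,y,f):
    a=np.linspace(0,2*np.pi,181);L=[]
    for r,z in [(.07,.1),(.09,.014),(.07,.085)]:L.append(np.c_[x+r*np.cos(a),y+r*np.sin(a),0*a+z])
    for s in (-58,58):
        u=np.radians(f+s);d=np.array([np.cos(u),np.sin(u)]);n=np.array([-d[1],d[0]])
        q=[d*.06+n*.008,d*.103+n*.008,d*.103-n*.008,d*.06-n*.008];L.append(np.array([[x+k[0],y+k[1],.024] for k in q]))
    return L
def overlay(t,L,x,y,w,h,W,H,col=(0,0,255)):
    im=cv2.resize(load(t)[0][y:y+h,x:x+w,::-1],(W,H),interpolation=cv2.INTER_CUBIC);k=W/w
    for P in L:
        q=((proj(t,P)-[x,y]+.5)*k-.5);cv2.polylines(im,[np.round(q*8).astype(np.int32)],False,col,1,cv2.LINE_AA,3)
    return im
E
python3 - <<'E'
from h import *
obs=[("t",(281.4,164.4)),("s",(274,176)),("wC",(203*1.28,60*1.28)),("wD",(278*1.28,62*1.28))]
for o in (obs,obs[:2],obs[2:]):print(tri(o))
for o in obs:print(o[0],atz(*o,.126).round(4))
x,y=tri(obs)[0][:2];L=vmodel(x,y,-96.5)
p=[overlay("wC",L,180,30,160,120+0,400,300),overlay("wD",L,250,40,160,120+0,400,300),overlay("t",L,235,125,88,66+0,400,300),overlay("t",L,235,160,88,66,400,300)]
cv2.imwrite("pics/c3.png",np.vstack([np.hstack(p[:2]),np.hstack(p[2:])]))
E
```

```text
(array([0.58754055, 0.02404334, 0.12210024]), [np.float64(0.0013266674681871502), np.float64(0.0006293195857591253), np.float64(0.0009489858270851759), np.float64(0.0002664030318655537)])
(array([0.58636098, 0.02395729, 0.12331363]), [np.float64(0.0007401670846806485), np.float64(0.0007401670846805819)])
(array([0.58866432, 0.02550966, 0.12047166]), [np.float64(3.893008324882152e-05), np.float64(3.893008324885695e-05)])
t [0.5858 0.0248 0.126 ]
s [0.5846 0.0229 0.126 ]
wC [0.5881 0.0209 0.126 ]
wD [0.5859 0.0211 0.126 ]
```

View pics/c3.png

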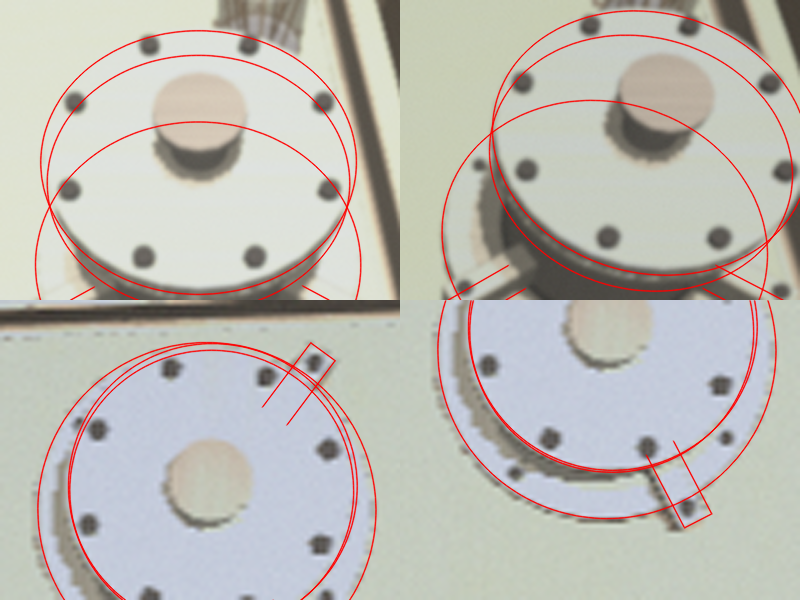

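```bash
cat >> h.py <<'E'
def dense(P,n):
    i=np.linspace(0,len(P)-1,n);return np.stack([np.interp(i,np.arange(len(P)),P[:,k]) for k in range(3)],1)
def edgefit(tags,model,p0,W=5,npts=120,iters=12):
    G={}
    for t in tags:
        g=cv2.GaussianBlur(cv2.cvtColor(load(t)[0],cv2.COLOR_RGB2GRAY).astype(np.float32),(0,0),.8);G[t]=g
    p=np.array(p0,float);off=np.arange(-W,W+.01,.25)
    for it in range(iters):
        rows=[]
        for t in tags:
            for ci,P in enumerate(model(*p)):
                D=dense(P,npts);uv=proj(t,D);tg=np.gradient(uv,axis=0);n=np.c_[-tg[:,1],tg[:,0]];n/=np.linalg.norm(n,axis=1)[:,None]+1e-9
                S=uv[:,None]+off[None,:,None]*n[:,None]
                v=cv2.remap(G[t],S[...,0].astype(np.float32),S[...,1].astype(np.float32),1,borderMode=cv2.BORDER_REPLICATE)
                g=np.abs(np.gradient(v,axis=1))*np.exp(-(off/W)**2)
                j=g.argmax(1);ok=(g.max(1)>1.5)&(uv[:,0]>3)&(uv[:,0]<508)&(uv[:,1]>3)&(uv[:,1]<(225 if t[0]=="w" else 380))
                rows+= [(t,ci,k,uv[k]+off[j[k]]*n[k],n[k]) for k in np.where(ok)[0]]
        def res(q):
            M=model(*q);c={}
            out=[]
            for t in tags:
                for ci,P in enumerate(M):c[t,ci]=proj(t,dense(P,npts))
            return np.array([(c[t,ci][k]-z)@n for t,ci,k,z,n in rows])
        r=least_squares(res,p,loss="soft_l1",f_scale=.5,x_scale=[.001,.001,.5][:len(p)]) ;p=r.x;W=max(2.5,W*.85);off=np.arange(-W,W+.01,.25)
    return p,np.median(np.abs(res(p))),len(rows)
E
cat > fit.py <<'E'
from h import *
for ts in (["wC"],["wD"],["t"],["s"],["wC","wD"],["wC","wD","t","s"]):
    print(ts,edgefit(ts,vmodel,[.5865,.0235,-97]))
p=edgefit(["wC","wD","t","s"],vmodel,[.5865,.0235,-97])[0];L=vmodel(*p)
q=[overlay("wC",L,180,80,160,120,400,300),overlay("wD",L,250,80,160,120,400,300),overlay("s",L,230,155,88,66,400,300),overlay("t",L,235,155,88,66,400,300)]
cv2.imwrite("pics/c4.png",np.vstack([np.hstack(q[:2]),np.hstack(q[2:])]))
E
time python3 fit.py
```

```text
['wC'] (array([ 5.88331321e-01,  2.41962552e-02, -9.76816972e+01]), np.float64(0.5284058334329146), 350)
['wD'] (array([ 5.87657350e-01,  2.62899665e-02, -1.00683366e+02]), np.float64(0.4568365811909959), 422)
['t'] (array([ 5.88512843e-01,  2.84409924e-02, -9.64701838e+01]), np.float64(0.5167310098484177), 383)
['s'] (array([ 5.93564105e-01,  2.39130194e-02, -9.83738199e+01]), np.float64(0.5034786241821444), 461)
['wC', 'wD'] (array([ 5.87520090e-01,  2.40547526e-02, -9.84494542e+01]), np.float64(0.7545858315599167), 773)
['wC', 'wD', 't', 's'] (array([ 5.87964830e-01,  2.42590626e-02, -9.82027137e+01]), np.float64(0.7440453182495164), 1601)
real	0m16.246s
user	0m15.323s
sys	0m1.261s
```

View pics/c4.png

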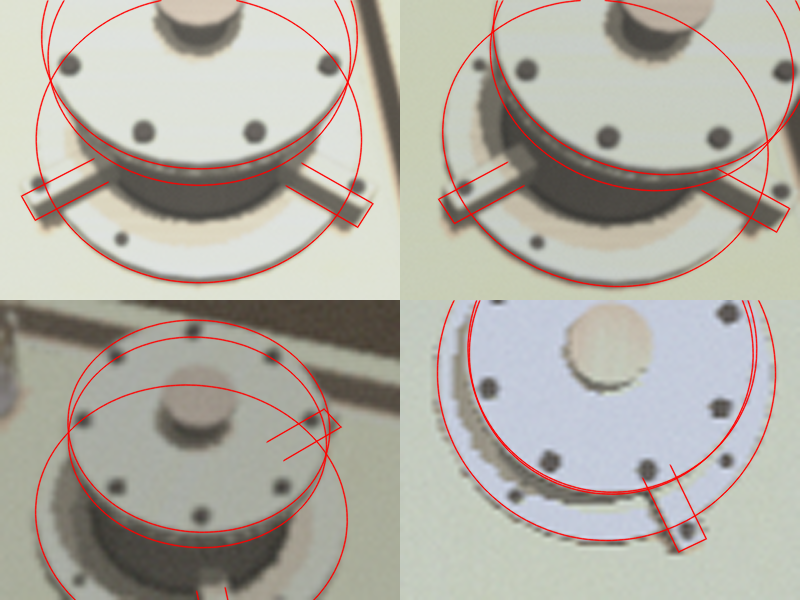

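```bash
python3 - <<'E'
from h import *
print(tri([("t",(399.4,237)),("s",(368,248)),("wA",(262.5,72.5))]))
inc([.45,-.16,.27],tilt(-97.8,0));inc([.427,-.1995,.25],tilt(-97.8,0));print(tilt(-97.8,0).as_matrix().round(3))
E
```

```text
(array([ 0.42781826, -0.19860551,  0.17810126]), [np.float64(0.001082072910827992), np.float64(0.0013950446045856153), np.float64(0.002387520641348239)])
t 2.95 inc [-0.0054 -0.6073  0.022 ] [ 0.0273 -0.0131 -0.0662]
t 2.95 inc [-0.0054 -0.6073  0.022 ] [-0.0185 -0.0315 -0.0737]
[[ 0.136  0.991  0.   ]
 [ 0.991 -0.136 -0.   ]
 [-0.     0.    -1.   ]]
```

Request:
{"name": "play_rows", "arguments": {
  "increments": "0 -0.15 0 0.02 -0.013 -0.04 1;-0.005 -0.3 0.01 0.027 -0.013 -0.066 1;-0.005 -0.607 0.022 0.005 -0.02 -0.07 1;-0.005 -0.607 0.022 -0.0185 -0.0315 -0.074 1;-0.005 -0.607 0.022 -0.0185 -0.0315 -0.074 1;-0.005 -0.607 0.022 -0.0185 -0.0315 -0.074 1;-0.005 -0.607 0.022 -0.0185 -0.0315 -0.074 1"
}}

```text
time: 3.65
ee_pos: [0.4273, -0.2, 0.249]
eef_rot: [0.754, 0.657, 0.002, -0.003]
ft_force: [-0.6, 0.2, -0.5]
width: 0.087
grip_force: 0.0
```

```bash
python3 - <<'E'
from h import *
s=save("wE","wrist");print(s["ee_pos"],R.from_quat(s["eef_rot"]).as_matrix()[:,2].round(4))
for P in [(.427,-.1995,.18),(.427,-.1995,.095),(.427,-.1995,0.02)]:print(proj("wE",P))
inc([.427,-.1995,.121],tilt(-97.8,0))
cv2.imwrite("pics/wE2.png",cv2.resize(load("wE")[0][140:340,130:390,::-1],(780,600),interpolation=cv2.INTER_CUBIC))
E
```

```text
[ 0.42732147 -0.19995829  0.24904563] [-7.0e-04  8.2e-03 -1.0e+00]
[[256.01098435 206.67674954]]
[[256.45730676 182.72540567]]
[[256.69833522 169.79090965]]
t 3.7 inc [-0.0022 -0.0078 -0.0007] [-2.000e-04  1.000e-04  1.278e-01]
```

View pics/wE2.png

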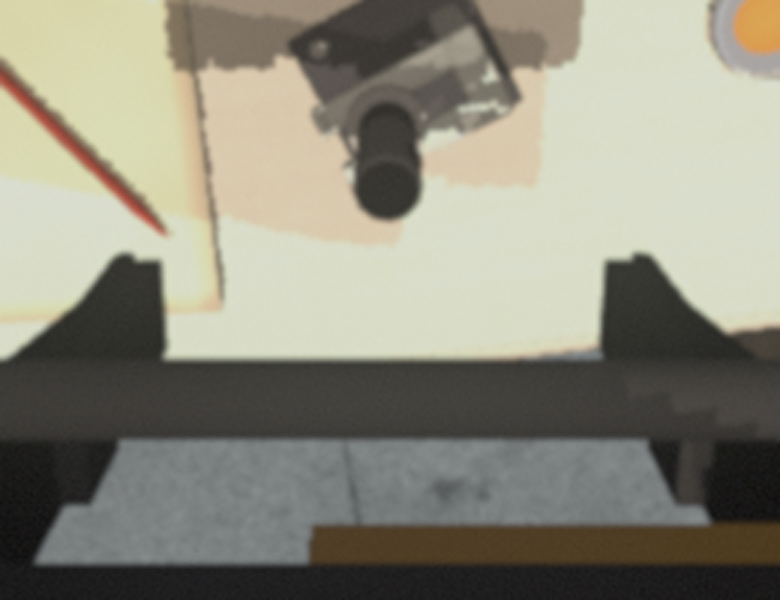

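Request:
{"name": "play_rows", "arguments": {
  "increments": "-0.002 -0.008 0 0.0012 0.001 0.04 1;-0.002 -0.008 0 0.0012 0.001 0.08 1;-0.002 -0.008 0 0.0012 0.001 0.11 1;-0.002 -0.008 0 0.0012 0.001 0.128 1;-0.002 -0.008 0 0.0012 0.001 0.128 1;-0.002 -0.008 0 0.0012 0.001 0.128 1"
}}

```text
time: 4.3
ee_pos: [0.4279, -0.1986, 0.1211]
eef_rot: [0.754, 0.657, -0.001, 0.0]
ft_force: [0.6, 0.2, -0.3]
width: 0.0869
grip_force: 0.0
```

Request:
{"name": "play_rows", "arguments": {
  "grip_force": 30,
  "increments": "0 0 0 0 0 0 0.5;0 0 0 0 0 0 0.3;0 0 0 0 0 0 0.1;0 0 0 0 0 0 0;0 0 0 0 0 0 0;0 0 0 0 0 0 0;0 0 0 0 0 0 0;0 0 0 0 0 0 0"
}}

```text
time: 5.1
ee_pos: [0.4275, -0.1984, 0.1207]
eef_rot: [0.753, 0.657, -0.001, 0.001]
ft_force: [0.0, 0.0, 0.4]
width: 0.0307
grip_force: 0.0
```

```bash
python3 - <<'E'
from h import *
s=read_state();print(s["ee_pos"],s["width"],s["grip_force"],s["ft_force"],R.from_quat(s["eef_rot"]).as_matrix().round(4),s["joint_positions"].round(3))
np.savez("grasp.npz",p=s["ee_pos"],q=s["eef_rot"])
E
```

```text
[ 0.42748153 -0.19838424  0.12071483] 0.03068746781794114 0.0 [0.00316545 0.02806094 0.42057537] [[ 1.355e-01  9.908e-01 -9.000e-04]
 [ 9.908e-01 -1.355e-01 -3.000e-03]
 [-3.100e-03 -5.000e-04 -1.000e+00]] [ 0.966  0.134 -0.663  1.951  0.097  1.086  0.126]
```

Still closing (31 mm); a few more rows.

Request:
{"name": "play_rows", "arguments": {
  "grip_force": 30,
  "increments": "0 0 0 0 0 0 0;0 0 0 0 0 0 0;0 0 0 0 0 0 0;0 0 0 0 0 0 0;0 0 0 0 0 0 0"
}}

```text
time: 5.6
ee_pos: [0.4275, -0.1984, 0.1207]
eef_rot: [0.753, 0.657, -0.001, 0.001]
ft_force: [-0.1, 0.3, 0.2]
width: 0.0194
grip_force: 30.0
```

Request:
{"name": "play_rows", "arguments": {
  "increments": "0 0 0 0 0 -0.03 0;0 0 0 0 0 -0.06 0;0 0 0 0 0 -0.09 0;0 0 0 0 0 -0.12 0;0 0 0 0 0 -0.15 0;0 0 0 0 0 -0.15 0;0 0 0 0 0 -0.15 0"
}}

```text
time: 6.3
ee_pos: [0.4277, -0.198, 0.2707]
eef_rot: [0.754, 0.657, -0.001, 0.001]
ft_force: [0.2, -0.1, -0.8]
width: 0.0195
grip_force: 30.0
```

```bash
python3 - <<'E'
from h import *
s=save("wF","wrist");print(s["ee_pos"],s["width"],s["grip_force"])
T=s["ee_pos"];Z=R.from_quat(s["eef_rot"]).as_matrix()[:,2]
for d in (.101,.026,-.059):print(proj("wF",T+Z*d))
cv2.imwrite("pics/wF2.png",cv2.resize(load("wF")[0][120:280,150:363,::-1],(798,600),interpolation=cv2.INTER_CUBIC))
E
```

```text
[ 0.42774975 -0.19801823  0.27074754] 0.01945045934756504 29.998715110123158
[[256.42421139 195.58496558]]
[[256.13574985 226.50463461]]
[[255.39004857 306.43500427]]
```

View pics/wF2.png

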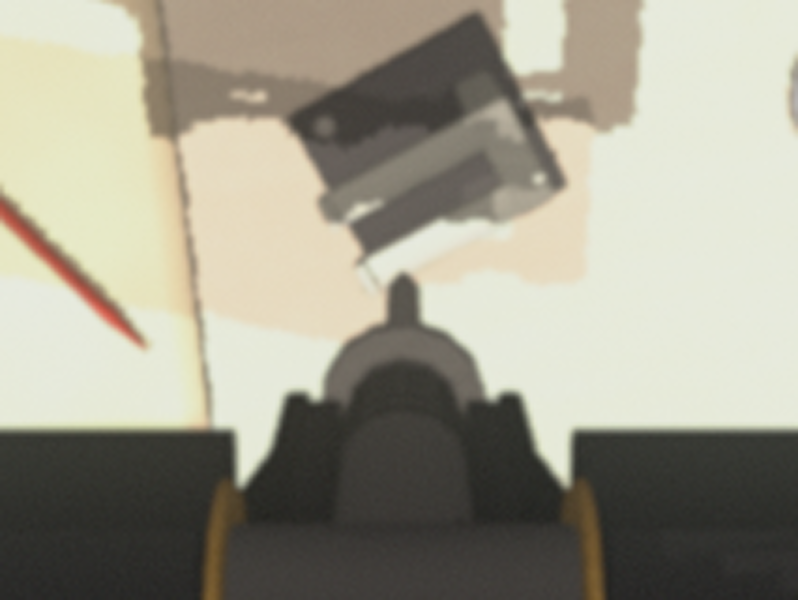

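```bash
cat >> h.py <<'E'
C=np.array([.5875,.0241]);F=-97.8;TIP=np.array([.0015,.001,.101]);TH=35
def fv(): return np.array([np.cos(np.radians(F)),np.sin(np.radians(F)),0])
def seam(a,r=.058,z=.0165): u=np.radians(F+a);return np.array([C[0]+r*np.cos(u),C[1]+r*np.sin(u),z])
def tcp_for(tip): return tip-tilt(F,TH).apply(TIP)
E
python3 - <<'E'
from h import *
p=seam(-40)+fv()*.02+[0,0,.008]
q=p+fv()*.06+[0,0,.08]
print("tips",p,q,"tcp",tcp_for(p),tcp_for(q));inc(tcp_for(q),tilt(F,TH));inc(tcp_for(p),tilt(F,TH))
E
```

```text
tips [ 0.54181902 -0.03467475  0.0245    ] [ 0.53367609 -0.09411962  0.1045    ] tcp [ 0.53279935 -0.09315163  0.10637399] [ 0.52465641 -0.1525965   0.18637399]
t 6.35 inc [-1.300e-03  6.138e-01 -2.000e-04] [0.0583 0.0904 0.0833]
t 6.35 inc [-1.300e-03  6.138e-01 -2.000e-04] [0.1185 0.0906 0.1631]
```

Request:
{"name": "play_rows", "arguments": {
  "increments": "-0.001 0.12 0 0.03 0.03 0 0;-0.001 0.24 0 0.04 0.06 0.02 0;-0.001 0.36 0 0.05 0.09 0.04 0;-0.001 0.48 0 0.058 0.09 0.06 0;-0.001 0.614 0 0.058 0.09 0.083 0;-0.001 0.614 0 0.058 0.09 0.083 0;-0.001 0.614 0 0.058 0.09 0.083 0;-0.001 0.614 0 0.058 0.09 0.083 0"
}}

```text
time: 7.15
ee_pos: [0.5254, -0.1517, 0.1892]
eef_rot: [0.718, 0.628, 0.226, -0.196]
ft_force: [0.7, 0.8, -1.3]
width: 0.0191
grip_force: 30.0
```

```bash
python3 - <<'E'
from h import *
p=seam(-40)+fv()*.02+[0,0,.008]
print(read_state()["ee_pos"],read_state()["joint_positions"].round(2));inc(tcp_for(p),tilt(F,TH))
E
```

```text
[ 0.52536312 -0.15170784  0.18922022] [ 1.06  0.45 -0.67  1.6  -0.31  1.38  0.38]
t 7.15 inc [0.0009 0.0033 0.0033] [ 0.0012 -0.0007  0.1017]
```

Request:
{"name": "play_rows", "arguments": {
  "increments": "0.001 0.003 0.003 0.001 -0.0007 0.02 0;0.001 0.003 0.003 0.001 -0.0007 0.04 0;0.001 0.003 0.003 0.001 -0.0007 0.06 0;0.001 0.003 0.003 0.001 -0.0007 0.08 0;0.001 0.003 0.003 0.001 -0.0007 0.09 0;0.001 0.003 0.003 0.001 -0.0007 0.1 0;0.001 0.003 0.003 0.001 -0.0007 0.1017 0;0.001 0.003 0.003 0.001 -0.0007 0.1017 0"
}}

```text
time: 7.95
ee_pos: [0.5322, -0.0944, 0.1053]
eef_rot: [0.719, 0.626, 0.227, -0.199]
ft_force: [-0.3, 0.3, 0.2]
width: 0.0195
grip_force: 30.0
```

```bash
python3 - <<'E'
from h import *
s=save("wG","wrist");print(s["ee_pos"],s["ft_force"])
t=s["ee_pos"]+R.from_quat(s["eef_rot"]).apply(TIP)
print("tip",t,"px",proj("wG",t),"seam0..5",proj("wG",np.array([seam(a) for a in (-40,-24,-8,8,24,40)])).round(1).tolist())
a=np.radians(F+np.arange(-50,51,2))
L=vmodel(*C,F)[:3]+[np.c_[C[0]+.055*np.cos(a),C[1]+.055*np.sin(a),0*a+.014],vmodel(*C,F)[3],vmodel(*C,F)[4]]
x,y=150,80
im=overlay("wG",L,x,y,200,150,800,600);
for P in ([t],[seam(q) for q in (-40,-24,-8,8,24,40)]):
    for u in proj("wG",np.array(P)):cv2.circle(im,tuple(np.round((u-[x,y]+.5)*4).astype(int)),3,(0,255,0),1)
cv2.imwrite("pics/wG2.png",im)
E
```

```text
[ 0.53224865 -0.09438665  0.10529338] [-0.2737524   0.26775913  0.21709301]
tip [ 0.54128668 -0.0357329   0.02354804] px [[257.61053453 193.71771546]] seam0..5 [[258.0, 175.5], [272.3, 183.7], [288.6, 188.1], [305.5, 188.0], [321.5, 183.7], [335.0, 175.4]]
```

View pics/wG2.png

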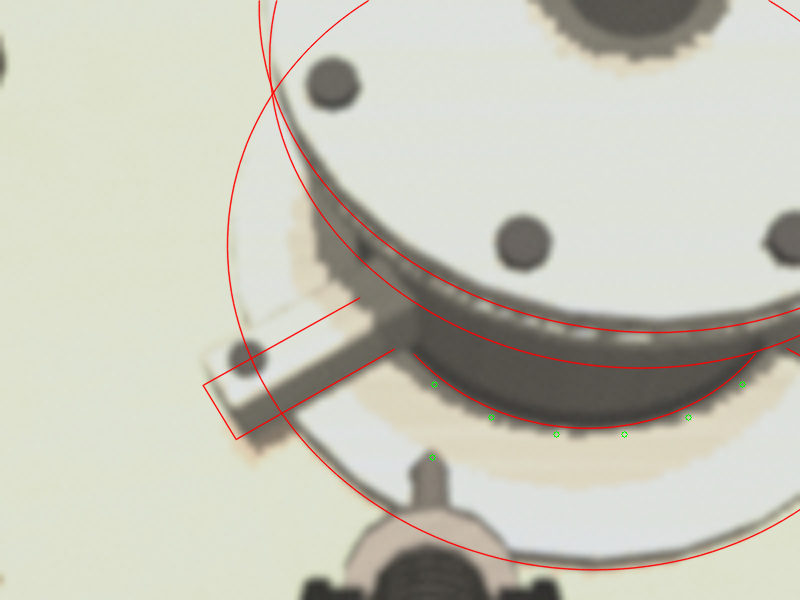

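```bash
python3 - <<'E'
from h import *
m=lambda x,y:vmodel(x,y,F)
for n,sel in (("lidtop",[0]),("flange",[1]),("both",[0,1])):
  for ts in (["wG"],["wC"],["wD"],["t"]):
    print(n,ts,edgefit(ts,lambda x,y:[m(x,y)[i] for i in sel],[.5875,.0255],W=4)[:2])
a=np.radians(np.arange(-50,51,1))
for r in (.055,.058):
  for ts in (["wG"],["wC"]):
    print("shell",r,ts,edgefit(ts,lambda x,y:[np.c_[x+r*np.cos(a+np.radians(F)),y+r*np.sin(a+np.radians(F)),0*a+.014]],[.5875,.0245],W=4)[:2])
E
```

```text
lidtop ['wG'] (array([0.58744522, 0.02675158]), np.float64(0.27046746341719063))
lidtop ['wC'] (array([0.59033123, 0.02615004]), np.float64(0.4582880716160906))
lidtop ['wD'] (array([0.58766843, 0.02687792]), np.float64(0.2546271913887477))
lidtop ['t'] (array([0.5876289 , 0.02596029]), np.float64(0.5269786875687272))
flange ['wG'] (array([0.58741013, 0.02450419]), np.float64(0.46460765589426395))
flange ['wC'] (array([0.58835004, 0.02768934]), np.float64(0.23712443537566594))
flange ['wD'] (array([0.58699761, 0.02766854]), np.float64(0.25327655891862505))
flange ['t'] (array([0.58518969, 0.01471167]), np.float64(0.4056320347843437))
both ['wG'] (array([0.58770845, 0.02704326]), np.float64(0.44495803060900163))
both ['wC'] (array([0.58920698, 0.0268666 ]), np.float64(0.27556398200582743))
both ['wD'] (array([0.58749222, 0.02716722]), np.float64(0.3756654866534352))
both ['t'] (array([0.58519273, 0.02288396]), np.float64(0.6066146203079932))
shell 0.055 ['wG'] (array([0.58822142, 0.02207833]), np.float64(0.26755071287409715))
shell 0.055 ['wC'] (array([0.58703597, 0.02229683]), np.float64(0.2568581837708099))
shell 0.058 ['wG'] (array([0.58570119, 0.02508149]), np.float64(0.2612874748645734))
shell 0.058 ['wC'] (array([0.58650637, 0.02543565]), np.float64(0.26786554375582294))
```

```bash
sed -i 's/^C=.*/C=np.array([.5877,.0265]);F=-97.8;TIP=np.array([.0016,.001,.1007]);TH=35/' h.py && python3 - <<'E'
from h import *
Rm=tilt(F,TH)
inc(tcp_for(seam(-40,.0585,.017)),Rm)
E
```

```text
t 8.0 inc [ 0.0003 -0.0022 -0.0026] [ 0.0155 -0.0002  0.0192]
```

Request:
{"name": "play_rows", "arguments": {
  "increments": "0 -0.002 -0.002 0.0016 0 0.002 0;0 -0.002 -0.002 0.0032 0 0.004 0;0 -0.002 -0.002 0.0048 0 0.006 0;0 -0.002 -0.002 0.0064 0 0.008 0;0 -0.002 -0.002 0.008 0 0.01 0;0 -0.002 -0.002 0.0096 0 0.012 0;0 -0.002 -0.002 0.0112 0 0.014 0;0 -0.002 -0.002 0.0128 0 0.016 0"
}}

```text
time: 8.8
ee_pos: [0.5347, -0.0746, 0.099]
eef_rot: [0.719, 0.627, 0.227, -0.198]
ft_force: [0.6, -0.4, -1.1]
width: 0.0192
grip_force: 30.0
```

```bash
python3 - <<'E'
from h import *
s=read_state();print(s["ft_force"].round(2));inc(tcp_for(seam(-40,.0585,.017)),tilt(F,TH))
E
```

```text
[ 0.58 -0.41 -1.05]
t 8.8 inc [-0.0006 -0.0009 -0.0007] [0.0026 0.0002 0.0023]
```

Request:
{"name": "play_rows", "arguments": {
  "increments": "0 0 0 0.0008 0 0.0008 0;0 0 0 0.0016 0 0.0016 0;0 0 0 0.0024 0 0.0024 0;0 0 0 0.0025 0 0.0024 0;0 0 0 0.0025 0 0.0024 0"
}}

```text
time: 9.3
ee_pos: [0.5352, -0.0714, 0.0986]
eef_rot: [0.719, 0.627, 0.227, -0.198]
ft_force: [-1.6, 0.8, -0.1]
width: 0.0196
grip_force: 30.0
```

```bash
python3 - <<'E'
from h import *
s=save("wH","wrist");print(s["ft_force"].round(2),s["ee_pos"]);inc(tcp_for(seam(-40,.0585,.017)),tilt(F,TH))
t=s["ee_pos"]+R.from_quat(s["eef_rot"]).apply(TIP)
a=np.radians(F+np.arange(-50,51,2))
V=vmodel(*C,F);L=V[:2]+[np.c_[C[0]+.055*np.cos(a),C[1]+.055*np.sin(a),0*a+.014]]
x,y=200,120
im=overlay("wH",L,x,y,160,120,800,600);
for P in ([t],[seam(q) for q in (-40,-24,-8,8,24,40)]):
    for u in proj("wH",np.array(P)):cv2.circle(im,tuple(np.round((u-[x,y]+.5)*5).astype(int)),3,(0,255,0),1)
cv2.imwrite("pics/wH2.png",im)
Rt=tilt(F,TH).inv();p0=seam(-40,.0585,.017)
print(Rt.apply(np.array([seam(q,.0585,.017)-p0 for q in range(-40,41,2)])).round(4).tolist())
E
```

```text
[-1.64  0.78 -0.07] [ 0.53515312 -0.07138257  0.09855968]
t 9.35 inc [-0.0005 -0.0009 -0.0008] [0.0003 0.0002 0.0001]
[[0.0, 0.0, 0.0], [-0.0011, 0.0016, -0.0007], [-0.0021, 0.0032, -0.0014], [-0.003, 0.0049, -0.0021], [-0.0039, 0.0066, -0.0028], [-0.0048, 0.0084, -0.0034], [-0.0056, 0.0101, -0.0039], [-0.0064, 0.012, -0.0045], [-0.0071, 0.0138, -0.0049], [-0.0077, 0.0157, -0.0054], [-0.0083, 0.0176, -0.0058], [-0.0089, 0.0195, -0.0062], [-0.0094, 0.0215, -0.0066], [-0.0098, 0.0235, -0.0069], [-0.0102, 0.0254, -0.0071], [-0.0105, 0.0274, -0.0073], [-0.0107, 0.0295, -0.0075], [-0.0109, 0.0315, -0.0077], [-0.0111, 0.0335, -0.0078], [-0.0112, 0.0356, -0.0078], [-0.0112, 0.0376, -0.0079], [-0.0112, 0.0396, -0.0078], [-0.0111, 0.0417, -0.0078], [-0.0109, 0.0437, -0.0077], [-0.0107, 0.0457, -0.0075], [-0.0105, 0.0478, -0.0073], [-0.0102, 0.0498, -0.0071], [-0.0098, 0.0518, -0.0069], [-0.0094, 0.0537, -0.0066], [-0.0089, 0.0557, -0.0062], [-0.0083, 0.0576, -0.0058], [-0.0077, 0.0595, -0.0054], [-0.0071, 0.0614, -0.0049], [-0.0064, 0.0632, -0.0045], [-0.0056, 0.0651, -0.0039], [-0.0048, 0.0669, -0.0034], [-0.0039, 0.0686, -0.0028], [-0.003, 0.0703, -0.0021], [-0.0021, 0.072, -0.0014], [-0.0011, 0.0736, -0.0007], [-0.0, 0.0752, -0.0]]
```

View pics/wH2.png

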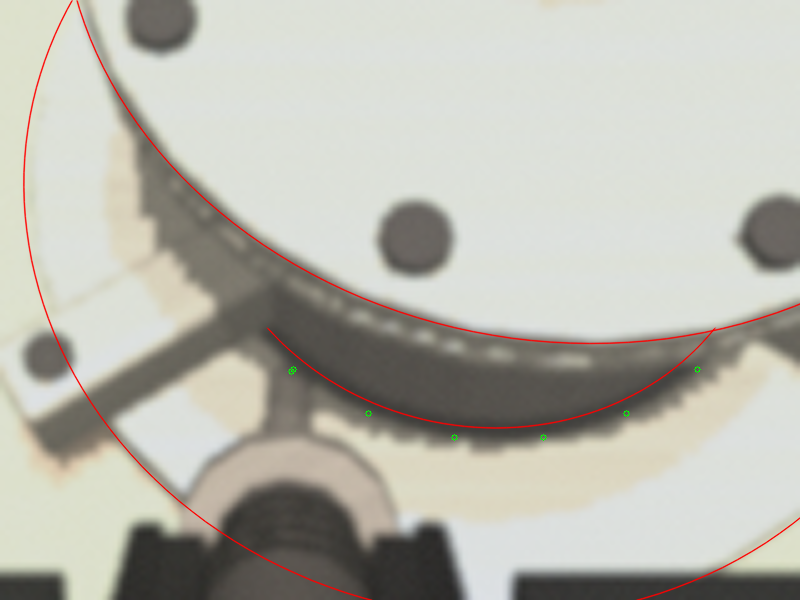

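Request:
{"name": "play_rows", "arguments": {
  "increments": "0 0 0 -0.0011 0.0016 -0.0007 0;0 0 0 -0.0021 0.0032 -0.0014 0;0 0 0 -0.003 0.0049 -0.0021 0;0 0 0 -0.0039 0.0066 -0.0028 0;0 0 0 -0.0048 0.0084 -0.0034 0;0 0 0 -0.0056 0.0101 -0.0039 0;0 0 0 -0.0064 0.012 -0.0045 0;0 0 0 -0.0071 0.0138 -0.0049 0"
}}

```text
time: 10.15
ee_pos: [0.5478, -0.0819, 0.0985]
eef_rot: [0.719, 0.627, 0.227, -0.198]
ft_force: [-0.4, 0.7, 0.2]
width: 0.0196
grip_force: 30.0
```

```bash
python3 - <<'E'
from h import *
s=read_state();print(s["ft_force"].round(2));inc(tcp_for(seam(-24,.0585,.017)),tilt(F,TH))
E
```

```text
[-0.41  0.74  0.16]
t 10.15 inc [-0.0006 -0.001  -0.0008] [0.0003 0.0001 0.0001]
```

Tracks well with no contact force; continuing.

Request:
{"name": "play_rows", "arguments": {
  "increments": "0 0 0 -0.0006 0.0019 -0.0005 0;0 0 0 -0.0012 0.0038 -0.0009 0;0 0 0 -0.0018 0.0057 -0.0013 0;0 0 0 -0.0023 0.0077 -0.0017 0;0 0 0 -0.0027 0.0097 -0.002 0;0 0 0 -0.0031 0.0116 -0.0022 0;0 0 0 -0.0034 0.0136 -0.0024 0;0 0 0 -0.0036 0.0157 -0.0026 0"
}}

```text
time: 10.95
ee_pos: [0.5627, -0.0883, 0.0985]
eef_rot: [0.719, 0.627, 0.227, -0.198]
ft_force: [1.0, 0.0, -0.8]
width: 0.0199
grip_force: 30.0
```

Request:
{"name": "play_rows", "arguments": {
  "increments": "0 0 0 -0.0002 0.002 -0.0002 0;0 0 0 -0.0004 0.004 -0.0003 0;0 0 0 -0.0005 0.0061 -0.0003 0;0 0 0 -0.0005 0.0081 -0.0004 0;0 0 0 -0.0005 0.0101 -0.0003 0;0 0 0 -0.0004 0.0122 -0.0003 0;0 0 0 -0.0002 0.0142 -0.0002 0;0 0 0 0 0.0162 0 0"
}}

```text
time: 11.75
ee_pos: [0.5788, -0.0905, 0.0985]
eef_rot: [0.719, 0.627, 0.227, -0.198]
ft_force: [-0.2, -0.2, -0.7]
width: 0.0195
grip_force: 30.0
```

```bash
python3 - <<'E'
from h import *
s=read_state();print(s["ft_force"].round(2));inc(tcp_for(seam(8,.0585,.017)),tilt(F,TH))
E
```

```text
[-0.19 -0.16 -0.69]
t 11.75 inc [-0.0005 -0.001  -0.0008] [0.0002 0.0001 0.    ]
```

Request:
{"name": "play_rows", "arguments": {
  "increments": "0 0 0 0.0002 0.0021 0.0002 0;0 0 0 0.0005 0.0041 0.0004 0;0 0 0 0.0009 0.0061 0.0006 0;0 0 0 0.0013 0.008 0.0009 0;0 0 0 0.0018 0.01 0.0013 0;0 0 0 0.0024 0.0119 0.0017 0;0 0 0 0.003 0.0138 0.0021 0;0 0 0 0.0036 0.0157 0.0026 0"
}}

```text
time: 12.55
ee_pos: [0.595, -0.0882, 0.0984]
eef_rot: [0.719, 0.627, 0.227, -0.198]
ft_force: [-0.3, 0.3, 0.0]
width: 0.0197
grip_force: 30.0
```

Request:
{"name": "play_rows", "arguments": {
  "increments": "0 0 0 0.0007 0.0018 0.0004 0;0 0 0 0.0015 0.0037 0.001 0;0 0 0 0.0023 0.0055 0.0015 0;0 0 0 0.0032 0.0072 0.0021 0;0 0 0 0.0041 0.0089 0.0028 0;0 0 0 0.005 0.0106 0.0035 0;0 0 0 0.006 0.0122 0.0042 0;0 0 0 0.0071 0.0138 0.0049 0"
}}

```text
time: 13.35
ee_pos: [0.6098, -0.0815, 0.0984]
eef_rot: [0.719, 0.627, 0.227, -0.198]
ft_force: [-0.3, -0.3, 0.1]
width: 0.0195
grip_force: 30.0
```

Request:
{"name": "play_rows", "arguments": {
  "increments": "0 0 0 0 0 0 0;0 0 0 0 0 0 0;0 0 0 0 0 0 0;0 0 0 0 0 0 0"
}}

```text
time: 13.75
ee_pos: [0.6096, -0.0817, 0.0984]
eef_rot: [0.719, 0.627, 0.227, -0.198]
ft_force: [-0.2, -0.3, 0.4]
width: 0.0195
grip_force: 30.0
```

```bash
python3 - <<'E'
from h import *
s=save("wI","wrist");print(s["ft_force"].round(2));inc(tcp_for(seam(40,.0585,.017)),tilt(F,TH))
t=s["ee_pos"]+R.from_quat(s["eef_rot"]).apply(TIP)
a=np.radians(F+np.arange(-50,51,2))
V=vmodel(*C,F);L=V[:2]+[np.c_[C[0]+.055*np.cos(a),C[1]+.055*np.sin(a),0*a+.014]]
x,y=160,120
im=overlay("wI",L,x,y,160,120,800,600);
for u in proj("wI",np.array([t]+[seam(q) for q in (-40,-24,-8,8,24,40)])):cv2.circle(im,tuple(np.round((u-[x,y]+.5)*5).astype(int)),3,(0,255,0),1)
cv2.imwrite("pics/wI2.png",im)
E
```

```text
[-0.22 -0.35  0.36]
t 13.8 inc [-0.0005 -0.0009 -0.0009] [0.0003 0.0002 0.0001]
```

View pics/wI2.png

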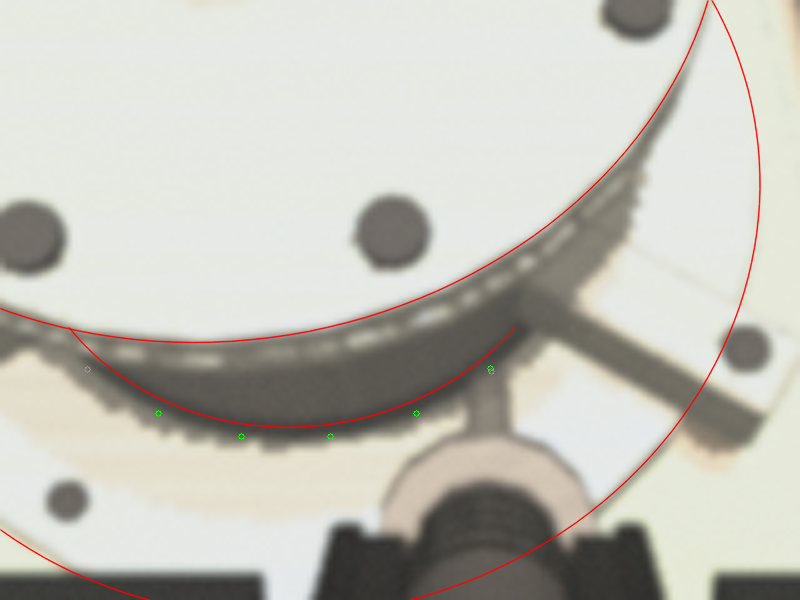

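Request:
{"name": "play_rows", "arguments": {
  "increments": "0 0 0 0.0006 0.0008 0.0004 0;0 0 0 0.0011 0.0016 0.0007 0;0 0 0 0.0011 0.0016 0.0007 0;0 0 0 0.0011 0.0016 0.0007 0"
}}

```text
time: 14.2
ee_pos: [0.6114, -0.0804, 0.0985]
eef_rot: [0.719, 0.627, 0.227, -0.198]
ft_force: [0.4, -0.6, 0.0]
width: 0.0193
grip_force: 30.0
```

Request:
{"name": "play_rows", "arguments": {
  "increments": "0 0 0 -0.002 0 -0.0025 0;0 0 0 -0.006 0 -0.007 0;0 0 0 -0.012 0 -0.015 0;0 0 0 -0.02 0 -0.03 0;0 0 0 -0.03 0 -0.05 0;0 0 0 -0.03 0 -0.08 0;0 0 0 -0.03 0 -0.11 0;0 0 0 -0.03 0 -0.14 0"
}}

```text
time: 15.0
ee_pos: [0.5967, -0.1869, 0.1975]
eef_rot: [0.719, 0.626, 0.227, -0.198]
ft_force: [0.2, -0.0, -0.3]
width: 0.0193
grip_force: 30.0
```

```bash
python3 - <<'E'
from h import *
g=np.load("grasp.npz");print(read_state()["ee_pos"]);inc(g["p"]+[0,0,.15],R.from_quat(g["q"]))
E
```

```text
[ 0.59669297 -0.18689287  0.19746001]
t 15.0 inc [ 5.000e-04 -6.144e-01 -1.900e-03] [ 0.0136 -0.1661 -0.0798]
```

Request:
{"name": "play_rows", "arguments": {
  "increments": "0 -0.1 0 0.004 -0.01 -0.03 0;0 -0.22 0 0.008 -0.04 -0.06 0;0 -0.35 0 0.0136 -0.08 -0.08 0;0 -0.48 -0.001 0.0136 -0.12 -0.08 0;0 -0.614 -0.002 0.0136 -0.15 -0.08 0;0 -0.614 -0.002 0.0136 -0.166 -0.08 0;0 -0.614 -0.002 0.0136 -0.166 -0.08 0;0 -0.614 -0.002 0.0136 -0.166 -0.08 0"
}}

```text
time: 15.8
ee_pos: [0.4282, -0.1975, 0.2702]
eef_rot: [0.754, 0.657, -0.001, 0.001]
ft_force: [-0.9, -0.7, -0.3]
width: 0.0194
grip_force: 30.0
```

Request:
{"name": "play_rows", "arguments": {
  "increments": "0 0 0 0 0 0 0;0 0 0 0 0 0 0;0 0 0 0 0 0 0"
}}

```text
time: 16.1
ee_pos: [0.4284, -0.1967, 0.269]
eef_rot: [0.753, 0.658, -0.001, -0.0]
ft_force: [0.1, -0.1, -1.0]
width: 0.0191
grip_force: 30.0
```

```bash
python3 - <<'E'
from h import *
g=np.load("grasp.npz");s=save("wJ","wrist");print(s["ee_pos"]);inc(g["p"]+[0,0,.15],R.from_quat(g["q"]))
a,b=load("wF")[0][120:250,150:363],load("wJ")[0][120:250,150:363]
print(np.abs(a.astype(int)-b).mean())
t=s["ee_pos"]+R.from_quat(s["eef_rot"]).apply(TIP)
print("tip pred",t,proj("wJ",t))
# tip shift between F and J by template matching
F=load("wF")[0];J=load("wJ")[0]
tp=F[188:200,248:268];r=cv2.matchTemplate(J[170:220,230:290],tp,cv2.TM_CCOEFF_NORMED);print(cv2.minMaxLoc(r),"expect (18,18)")
inc(g["p"]+[0,0,.02],R.from_quat(g["q"]))
E
```

```text
[ 0.4283994  -0.19668719  0.2689695 ]
t 16.15 inc [-0.0003 -0.002   0.0013] [-0.0019 -0.0006 -0.0017]
3.5675213675213677
tip pred [ 0.42950149 -0.19530967  0.16826728] [[257.50411307 194.01301236]]
(-0.6050984263420105, 0.9706591367721558, (31, 4), (18, 19)) expect (18,18)
t 16.15 inc [-0.0003 -0.002   0.0013] [-0.0017 -0.0005  0.1283]
```

Request:
{"name": "play_rows", "arguments": {
  "increments": "0 -0.002 0.001 -0.0017 -0.0005 0.01 0;0 -0.002 0.001 -0.0017 -0.0005 0.03 0;0 -0.002 0.001 -0.0017 -0.0005 0.045 0;0 -0.002 0.001 -0.0017 -0.0005 0.05 0;0 -0.002 0.001 -0.0017 -0.0005 0.05 0"
}}

```text
time: 16.65
ee_pos: [0.4269, -0.198, 0.2185]
eef_rot: [0.753, 0.658, -0.002, 0.0]
ft_force: [-0.2, -0.7, -0.5]
width: 0.0196
grip_force: 30.0
```

```bash
python3 - <<'E'
from h import *
g=np.load("grasp.npz");inc(g["p"]+[0,0,.003],R.from_quat(g["q"]))
E
```

```text
t 16.65 inc [-0.0012  0.0003  0.0004] [0.     0.0008 0.0948]
```

Request:
{"name": "play_rows", "arguments": {
  "increments": "-0.001 0 0 0 0.0006 0.015 0;-0.001 0 0 0 0.0006 0.03 0;-0.001 0 0 0 0.0006 0.045 0;-0.001 0 0 0 0.0006 0.06 0;-0.001 0 0 0 0.0006 0.075 0;-0.001 0 0 0 0.0006 0.085 0;-0.001 0 0 0 0.0006 0.094 0;-0.001 0 0 0 0.0006 0.095 0"
}}

```text
time: 17.45
ee_pos: [0.4276, -0.1986, 0.1238]
eef_rot: [0.753, 0.658, -0.001, 0.001]
ft_force: [0.0, 0.7, -1.1]
width: 0.0191
grip_force: 30.0
```

```bash
python3 - <<'E'
from h import *
g=np.load("grasp.npz");print(read_state()["ft_force"]);inc(g["p"],R.from_quat(g["q"]))
E
```

```text
[ 0.03420312  0.66152391 -1.07709136]
t 17.45 inc [0.0004 0.0006 0.0003] [ 0.0002 -0.0001  0.003 ]
```

Down 2.8 mm and release.

Request:
{"name": "play_rows", "arguments": {
  "increments": "0 0 0 0.0002 0 0.001 0;0 0 0 0.0002 0 0.002 0;0 0 0 0.0002 0 0.0028 0;0 0 0 0.0002 0 0.0028 0;0 0 0 0.0002 0 0.0028 0.3;0 0 0 0.0002 0 0.0028 0.6;0 0 0 0.0002 0 0.0028 1;0 0 0 0.0002 0 0.0028 1"
}}

```text
time: 18.25
ee_pos: [0.4279, -0.1985, 0.1216]
eef_rot: [0.753, 0.658, -0.001, 0.002]
ft_force: [0.4, -0.9, 0.5]
width: 0.0424
grip_force: 0.0
```

Request:
{"name": "play_rows", "arguments": {
  "increments": "0 0 0 0 0 0 1;0 0 0 0 0 0 1;0 0 0 0 0 0 1;0 0 0 0 0 0 1;0 0 0 0 0 0 1;0 0 0 0 0 0 1;0 0 0 0 0 0 1"
}}

```text
time: 18.95
ee_pos: [0.4279, -0.1984, 0.1215]
eef_rot: [0.753, 0.658, -0.001, 0.002]
ft_force: [0.5, 0.0, -0.1]
width: 0.0862
grip_force: 0.0
```

Request:
{"name": "play_rows", "arguments": {
  "increments": "0 0 0 0 0 -0.02 1;0 0 0 0 0 -0.05 1;0 0 0 0 0 -0.09 1;0 0 0 0 0 -0.128 1;0 0 0 0 0 -0.128 1;0 0 0 0 0 -0.128 1;0 0 0 0 0 -0.128 1"
}}

```text
time: 19.65
ee_pos: [0.4273, -0.1977, 0.2484]
eef_rot: [0.753, 0.658, -0.002, 0.001]
ft_force: [0.3, -0.5, -0.2]
width: 0.0871
grip_force: 0.0
```

```bash
python3 - <<'E'
from h import *
s=save("wK","wrist");save("s2","scene");save("t2","top");print(s["ee_pos"],s["width"],s["time"])
def crop(t,x,y,w,h): return cv2.resize(load(t)[0][y:y+h,x:x+w,::-1],(400,300),interpolation=cv2.INTER_CUBIC)
cv2.imwrite("pics/end.png",np.vstack([np.hstack([crop("s",315,235,80,60),crop("s2",315,235,80,60)]),np.hstack([crop("wE",200,130,120,90),crop("wK",200,130,120,90)])]))
E
```

```text
[ 0.42730985 -0.19774747  0.24843141] 0.0871067426516882 19.65
```

View pics/end.png

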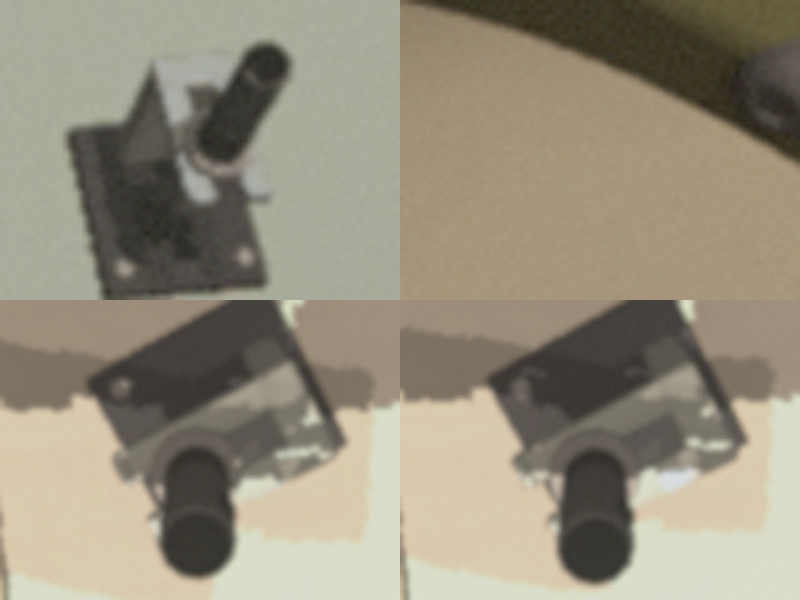

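The wrist pictures from before and after match: the probe hangs upright in the fork with its cap at about crop pixel (595, 545), as at the start. The arm is clear of it.

```bash
python3 -c "
from bench import *
print(close_job())"
```

```text
the job is handed in; nothing more can be done
None
```

I swept the seam from the left lug to the right at about 20 mm/s with no measurable contact force, hung the probe back in its fork, released it, and handed the job in at about 20 s; no verdict came back.

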